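Find the medium spring foot and set it up under the weight

TASK

Three spring feet that look exactly alike stand in the sloping rack under the rail; one is soft, one medium and one stiff, which only pressing their caps down will tell. Stand the medium one upright in the small square wooden tray and leave the steel weight standing upright on its cap. Leave the white tape roll, the marker and the scissors where they are.

Things in the scene. Friction and masses are not known exactly. Their poses are not given: they have to be found in the camera images.
- rack: Fixed light-wood rack, 236 mm wide (its y), 110 mm deep (its x), front to its -x; origin under its middle on the table, z up. Its board slopes 32 deg, rising to +x, with three nests side by side, 70 mm apart in y, one foot in each. Each foot's axis, from underside to cap, is (-0.530, 0, 0.848) in the rack's frame. Nest walls stand 14 mm above the board; 2 mm of play.
- rail_mid (a point): Middle of the axis of a fixed steel rail, 12 mm thick, along the rack's y, 140 mm higher than the caps and 10 mm behind them, which stops a tool that comes straight down. It is held by two posts at y = +-110 mm, x = +45 mm in the rack's frame. Axes as the rack's.
- nest_left (a point): Middle of the underside of the foot in the left nest (rack's +y) at the start; fixed to the rack, axes as the rack's. Feet: loose, 0.25 kg, identical to the eye; square grey housing 46 x 46 mm, 42 mm high, sides parallel to the rack's y; then a 38 mm round collar to 45 mm; then a sprung round cap, 40 mm across, 8 mm thick, flat top 68 mm above the underside.
- nest_middle (a point): The same point for the middle nest. Between neighbouring housings 24 mm are free, before and behind them all is free above the nest walls, so grip a foot across its front and back. A cap goes down along its foot's axis by at most 14 mm and springs back. Pressing it down by 8 mm takes roughly 3.5 N (soft), 8.5 N (medium) or 17 N (stiff). Which nest holds which foot changes from start to start.
- nest_right (a point): The same point for the right nest (rack's -y). With the weight on it, the cap of the soft foot sinks all the way (14 mm), that of the medium one about 7 mm, that of the stiff one hardly at all.
- cap_left (a point): Middle of the top of the cap of the foot in the left nest while it stands there unpressed; fixed to the rack, axes as the rack's.
- cap_middle (a point): The same point for the middle nest.
- cap_right (a point): The same point for the right nest.
- tray: Fixed square wooden tray, 84 x 84 mm outside, 72 x 72 mm inside, walls 6 mm thick and 14 mm high, inner floor 6 mm above the table. Origin: middle of its underside, on the table; z up, x and y parallel to its sides. Empty at the start.
- weight: Loose steel weight, 0.8 kg, 66 mm high, standing upright: round disc 64 mm in diameter and 30 mm high, above it a neck 20 mm thick at 42 mm and a round knob 28 mm in diameter from 50 to 66 mm. Origin: middle of its underside; z up along its axis.
- tape_roll: Loose white tape roll lying flat, ring 102 mm across, 10 mm high; origin in the middle of its underside. Bystander.
- pen: Loose black marker lying flat, 136 mm long along its y, 12 mm thick; origin in the middle of its underside. Bystander.
- shears: Loose small scissors lying flat, 86 x 114 mm, 10 mm high; origin in the middle of the underside. Bystander.

How it is judged:
By the outcome, as a careful person would: the job done as asked, in the order asked, and still so for the second after the job is handed in, with the robot touching nothing.
It also fails if it takes over 72 s, if anything falls off the work surface, if the arm or the gripper's body presses on something with over 40 N, if the wrist force passes 120 N, or if a joint passes its speed limit or range.

ROBOT

A 7-joint arm with a two-finger parallel gripper is mounted at the origin on the work surface; the furniture and walls round the work are solid. World frame = base frame: x ahead of the robot, y to its left, z up, the work surface at z = 0. Lengths are in mm, angles in rad, forces in N, time in s.
With the tool pointing down it reaches from about 425 to 875 mm from the base axis. Payload 4.7 kg.
Tool frame: the origin (TCP) lies midway between the tips of the shut fingers; the grasp point (between the pads) lies 19 mm behind it; z points along the fingers, y is the line along which they close (so a half turn about z gives the same grasp; the last joint's range is limited). The gripper opens to 85 mm and grips with 20 to 120 N. Pads are 22 mm wide; open, the fingers measure 114 mm over their backs; the gripper's body (76 mm by 85 mm) begins 54 mm behind the grasp point. The pads swing forward as they close: fully open they stand 13 mm farther back than shut.
Start: joints at [1.258, 0.321, -0.07, 1.45, 0.023, 1.371, -0.057], TCP at [208.64, -615.625, 231.349] pointing down, gripper open.
Joint ranges: [-2.86, 2.86], [-0.3, 2.09], [-1.38, 1.24], [0.06, 2.45], [-1.56, 4.7], [0.09, 2.05], [-2.69, 2.69]. Speed limits (rad/s): [2.57, 2.57, 3.14, 3.14, 3.14, 3.14, 3.14].

INTERFACE

Orientations are given as a rotation vector (axis times angle).
In Python, from station import * gives the robot as it stands.
- The arm moves only by the tool move_arm, never from a script. Its argument "deltas" is a list of rows, each a list of 3 entries, a list of its own where there are three numbers: the turn, a rotation vector about the tool's x, y, z in units of 8 degrees (1.0 is 8 degrees), then the shift along the tool's x, y, z in units of 25 mm (1.0 is 25 mm), then the finger opening in mm, from 0 to 85.4. In form: [[[wx, wy, wz], [x, y, z], grip], ...]. A call has 1 to 10 rows; each row is the pose to reach, as a shift and turn from the pose commanded when the call began, along the tool's axes at that moment; what a row does not reach only later rows make up. A row lasts 1/8 s, in which the tool goes at most 62.5 mm and 10.7 degrees, less where a joint would pass 70% of its speed; a pose out of reach is approached as far as the arm can. A call with a gripper value outside its range is refused whole. The fingers move at their own pace and stop on an object; "squeeze" is the grip in N (left out, the last holds). Time passes only in rows, so rows that repeat a pose let the fingers close. It gives the time, the measured TCP pose, the force, the opening and the grip force at its end, in the units of the state.
- state(): the state, without advancing time (a new reading comes with each control period).
- grab_frame(name): name is "scene" or "top" or "wrist"; returns the picture (384x512x3 uint8, red, green, blue); there is no depth.
- get_calibration(name): a dict with "camera_matrix" (3x3 intrinsics, pixels), "cam_to_world" (4x4, takes a point from camera to world coordinates). Camera axes: x right, y down, z forward; pixel columns grow to the right and rows downward; lengths in mm; the calibration is good to about 2 mm. The wrist camera is an equidistant fisheye: a pixel r from the principal point sees the ray r / f radians off the axis. A picture is of the moment at which its call begins: read the wrist's pose just before it. get_calibration takes no time and is no camera call; for the wrist camera it gives the pose at the moment of the call.
- finish_job(): hands the job in; it is judged then, once.
The state is a dict: "time_s": time; "q": joint angles; "qvel": joint speeds; "tau": joint torques, N m; "tool_pos": TCP position; "tool_rot": TCP orientation; "ft_force": force on the tool from outside, world axes, zero at the start; "wrist_torque": the same for the moment, N m; "finger_gap": finger opening in mm; "grip_force": force on a finger pad.
Only numpy, scipy, OpenCV 4.12 (cv2) and the standard library are available. Lean on these libraries where they do the work, as an engineer would, in place of code of your own. Each camera call takes 0.05 s, during which the arm holds its last target. There are 200 camera calls.

## Working session

There is one attempt and no reset: what is moved stays moved. The work goes in short steps, Python scripts to look and compute and a tool call to move; the robot and the scene stay as the last step left them, time stands still between calls to the robot, and variables do not carry over. Pictures are saved under pics/ and viewed, at most 10 in all, crops included, and the job is handed in when it is done.

Besides the shell and the picture viewer there is one more tool, called after "Call:" as name(argument=value, ...) on one line, values as JSON. move_arm: Moves the arm, as the interface text tells. Its arguments: {"type":"object","properties":{"deltas":{"type":"array","items":{"type":"array"}},"squeeze":{"type":"number"}},"required":["deltas"]}

```bash
mkdir -p pics; ls; python3 - <<'E'
from station import *
import cv2
for n in("scene","top"):
    im=grab_frame(n); cv2.imwrite(f"pics/{n}0.png",im[:,:,::-1])
    c=get_calibration(n); print(n,c)
s=state(); print(s)
E
```

```text
pics
scene {'camera_matrix': array([[359.17961858,   0.        , 259.47774516],
       [  0.        , 359.17961858, 192.26796468],
       [  0.        ,   0.        ,   1.        ]]), 'cam_to_world': array([[-1.79756343e-01,  6.04832897e-01, -7.75799474e-01,
         1.26719373e+03],
       [ 9.83634440e-01,  1.00664514e-01, -1.49432069e-01,
         2.27619109e+02],
       [-1.22859542e-02, -7.89964444e-01, -6.13029553e-01,
         8.03298411e+02],
       [ 0.00000000e+00,  0.00000000e+00,  0.00000000e+00,
         1.00000000e+00]])}
top {'camera_matrix': array([[446.5924099 ,   0.        , 252.35212553],
       [  0.        , 446.5924099 , 198.13674029],
       [  0.        ,   0.        ,   1.        ]]), 'cam_to_world': array([[ 1.41447307e-02, -9.93013764e-01,  1.17147734e-01,
         2.89503986e+02],
       [-9.99825478e-01, -1.26162979e-02,  1.37783682e-02,
         5.35867250e+01],
       [-1.22041385e-02, -1.17322180e-01, -9.93018915e-01,
         1.51536324e+03],
       [ 0.00000000e+00,  0.00000000e+00,  0.00000000e+00,
         1.00000000e+00]])}
{'time_s': 0.1, 'q': array([ 1.25811287,  0.32175698, -0.07008954,  1.45155273,  0.02257044,
        1.37078297, -0.05691037]), 'qvel': array([-7.56416296e-05, -1.37098235e-03,  6.33064445e-04, -2.69173847e-03,
       -1.11453103e-03,  3.13815637e-04,  1.05489307e-03]), 'tau': array([-3.21291527e-04, -4.94876683e+01, -3.84168718e-01, -3.15213919e+01,
        1.30226408e-02,  7.41835975e-03, -6.47949150e-05]), 'tool_pos': array([ 208.46396771, -615.16204534,  230.32775806]), 'tool_rot': array([-3.09808926e+00, -5.10781154e-01,  5.33096953e-04]), 'ft_force': array([ 0.47092741,  1.04995555, -0.96693208]), 'wrist_torque': array([-0.01643275, -0.01308204, -0.02303152]), 'grip_force': 0.0, 'finger_gap': 85.34020056382134}
```

View pics/scene0.png

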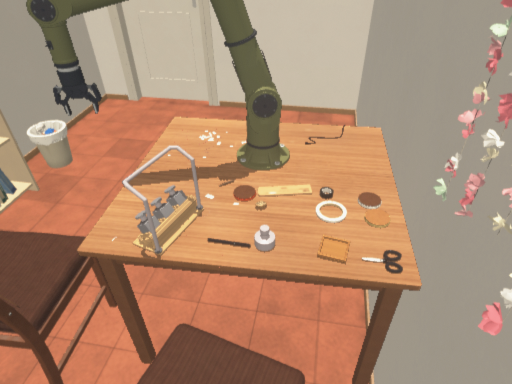

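View pics/top0.png

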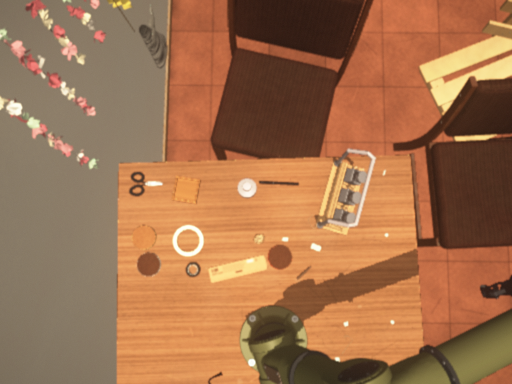

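```bash
cat > h.py <<'E'
from station import *
import cv2, numpy as np
def ray(cal,u,v):
    K=cal["camera_matrix"];T=cal["cam_to_world"]
    d=T[:3,:3]@np.array([(u-K[0,2])/K[0,0],(v-K[1,2])/K[1,1],1.]);return T[:3,3],d
def onz(cal,u,v,z):
    o,d=ray(cal,u,v);return o+d*(z-o[2])/d[2]
def proj(cal,p):
    K=cal["camera_matrix"];T=cal["cam_to_world"]
    q=T[:3,:3].T@(np.asarray(p)-T[:3,3]);return (K@(q/q[2]))[:2]
def tri(c1,p1,c2,p2):
    a,d=ray(c1,*p1);b,e=ray(c2,*p2)
    s=np.linalg.lstsq(np.c_[d,-e],b-a,rcond=None)[0];x=a+d*s[0];y=b+e*s[1];return (x+y)/2,np.linalg.norm(x-y)
E
python3 - <<'E'
from h import *
t=cv2.imread("pics/top0.png");s=cv2.imread("pics/scene0.png")
a=cv2.resize(t[140:245,300:400],None,fx=4,fy=4,interpolation=cv2.INTER_CUBIC)
b=cv2.resize(s[140:255,115:215],None,fx=4,fy=4,interpolation=cv2.INTER_CUBIC)
o=np.zeros((460,800,3),np.uint8);o[:420,:400]=a;o[:460,400:]=b
cv2.imwrite("pics/crop1.png",o)
a=cv2.resize(t[165:215,160:300],None,fx=5,fy=5,interpolation=cv2.INTER_CUBIC)
b=cv2.resize(s[215:270,225:365],None,fx=5,fy=5,interpolation=cv2.INTER_CUBIC)
cv2.imwrite("pics/crop2.png",np.vstack([a,b]))
E
```

```text
(no output)
```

View pics/crop1.png

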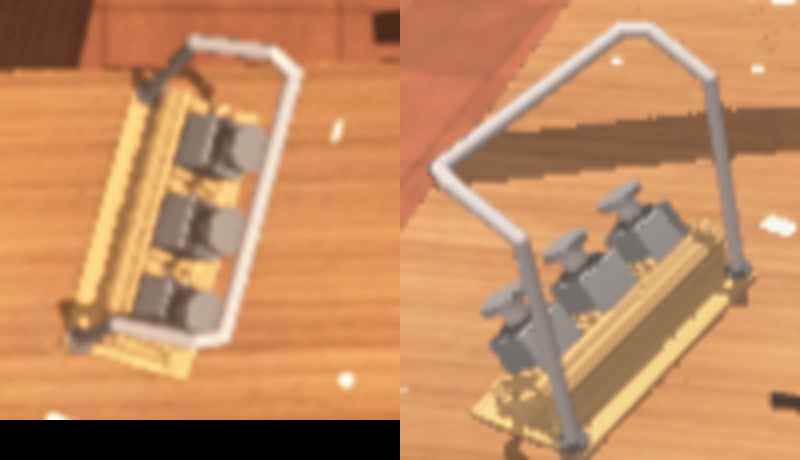

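View pics/crop2.png

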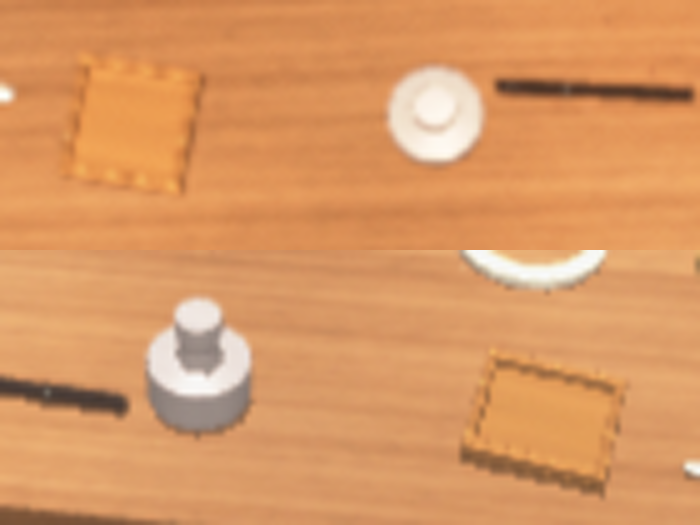

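```bash
cat > m.py <<'E'
from h import *
T=get_calibration("top");S=get_calibration("scene")
tp=lambda u,v:(u/4+299.6,v/4+139.6); sp=lambda u,v:((u-400)/4+114.6,v/4+139.6)
for n,a,b in[("postR",(150,90),(572,442)),("postL",(85,342),(738,270)),
 ("capR",(248,150),(503,301)),("capM",(225,230),(567,245)),("capL",(200,311),(624,197)),
 ("railR",(298,72),(437,167)),("railL",(226,338),(712,78))]:
    if n in("postR","postL"): print(n,onz(T,*tp(*a),3).round(0),onz(S,*sp(*b),3).round(0))
    else:
        p,e=tri(T,tp(*a),S,sp(*b));print(n,p.round(1),round(e,1))
t5=lambda u,v:(u/5+159.6,v/5+164.6); s5=lambda u,v:(u/5+224.6,(v-250)/5+214.6)
print("knob",tri(T,t5(435,106),S,s5(198,312)),onz(T,*t5(435,106),66),onz(S,*s5(198,312),66))
print("disc",onz(T,*t5(436,114),30))
for p in[(82,55),(203,73),(182,193),(65,178)]:print("tray top",onz(T,*t5(*p),14).round(1))
for p in[(493,348),(627,380),(604,488),(462,453)]:print("tray sc",onz(S,*s5(*p),14).round(1))
E
python3 m.py
```

```text
postR [ 596. -215.    3.] [ 586. -220.    3.]
postL [ 379. -158.    3.] [ 371. -159.    3.]
capR [ 531.3 -279.7   88.7] 3.5
capM [ 464.9 -257.8   93. ] 0.1
capL [ 399.4 -236.4   94. ] 0.8
railR [ 563.3 -280.4  236.9] 0.4
railL [ 362.2 -198.6  195.4] 73.5
knob (array([500.6123537 ,  92.82925739,  68.81544298]), np.float64(0.4686198884480285)) [500.98226046  93.1367982   66.        ] [497.71530817  92.08104712  66.        ]
disc [500.81381773  93.36214784  30.        ]
tray top [540.8 336.1  14. ]
tray top [529.3 253.   14. ]
tray top [446.9 265.   14. ]
tray top [456.1 344.8  14. ]
tray sc [444.8 268.7  14. ]
tray sc [459. 350.  14.]
tray sc [548.4 335.8  14. ]
tray sc [535.3 254.6  14. ]
```

```bash
cat >> h.py <<'E'
from scipy.spatial.transform import Rotation as Ro
psi=np.radians(73.5)
rx=np.array([np.cos(psi),np.sin(psi),0]);ry=np.array([-np.sin(psi),np.cos(psi),0]);rz=np.array([0,0,1.])
ax=-.53*rx+.848*rz; sl=.848*rx+.53*rz
def Rtilt(sg=1): # tool z=-ax, y=sg*sl
    y=sg*sl;z=-ax;return np.c_[np.cross(y,z),y,z]
def Rdown(yaw): # tool y direction at yaw
    y=np.array([np.cos(yaw),np.sin(yaw),0]);z=np.array([0,0,-1.]);return np.c_[np.cross(y,z),y,z]
def plan(p,R,p0=None,R0=None):
    s=state();R0=Ro.from_rotvec(s["tool_rot"]).as_matrix() if R0 is None else R0
    p0=s["tool_pos"] if p0 is None else p0
    w=Ro.from_matrix(R0.T@R).as_rotvec();d=R0.T@(np.asarray(p)-p0)
    print("turn",(w/np.radians(8)).round(2),"shift",(d/25).round(2),"rows>=",round(max(np.degrees(np.linalg.norm(w))/10.7,np.linalg.norm(d)/62.5),1))
E
python3 - <<'E'
from h import *
T=get_calibration("top")
tp=lambda u,v:(u/4+299.6,v/4+139.6)
a=onz(T,*tp(298,72),232);b=onz(T,*tp(226,338),232);d=b-a;print(a,b,np.degrees(np.arctan2(d[1],d[0]))-90)
R0=Ro.from_rotvec(state()["tool_rot"]).as_matrix();print(R0.round(2))
capM=np.array([465,-258,92])
for sg in(1,-1):plan(capM+130*ax,Rtilt(sg))
E
```

```text
[ 564.40353634 -281.8622274   232.        ] [ 369.76066678 -227.00746904  232.        ] 74.26096437563223
[[ 0.95  0.32 -0.  ]
 [ 0.32 -0.95  0.  ]
 [-0.   -0.   -1.  ]]
turn [ -1.6   5.  -17.5] shift [12.71 -7.98  1.14] rows>= 13.7
turn [3.86 1.23 4.28] shift [12.71 -7.98  1.14] rows>= 6.0
```

Call:
move_arm(deltas=[[[0.48, 0.15, 0.53], [1.6, -1.0, 0.14], 0], [[0.96, 0.3, 1.06], [3.2, -2.0, 0.28], 0], [[1.44, 0.45, 1.6], [4.8, -3.0, 0.42], 0], [[1.93, 0.6, 2.1], [6.4, -4.0, 0.56], 0], [[2.4, 0.75, 2.66], [8.0, -5.0, 0.7], 0], [[2.9, 0.9, 3.2], [9.6, -6.0, 0.85], 0], [[3.4, 1.1, 3.75], [11.1, -7.0, 1.0], 0], [[3.86, 1.23, 4.28], [12.7, -8.0, 1.14], 0], [[3.86, 1.23, 4.28], [12.7, -8.0, 1.14], 0], [[3.86, 1.23, 4.28], [12.7, -8.0, 1.14], 0]], squeeze=40)

```text
time_s: 1.35
tool_pos: [444.6, -324.8, 202.4]
tool_rot: [-2.563, 0.37, -0.106]
ft_force: [-0.6, -0.3, 0.8]
finger_gap: 0.3
grip_force: 0.0
```

```bash
python3 - <<'E'
from h import *
c=get_calibration("wrist");im=grab_frame("wrist");cv2.imwrite("pics/w1.png",im[:,:,::-1]);print(c);s=state();print(s)
plan(np.array([465,-259,92])+130*ax,Rtilt(-1))
E
```

```text
{'camera_matrix': array([[297.31863964,   0.        , 250.41428965],
       [  0.        , 297.31863964, 193.9009942 ],
       [  0.        ,   0.        ,   1.        ]]), 'cam_to_world': array([[-2.39120721e-01, -9.65649758e-01, -1.01694762e-01,
         4.85622721e+02],
       [-8.14713214e-01,  1.42552060e-01,  5.62068758e-01,
        -4.16665503e+02],
       [-5.28264762e-01,  2.17254354e-01, -8.20814770e-01,
         3.22755103e+02],
       [ 0.00000000e+00,  0.00000000e+00,  0.00000000e+00,
         1.00000000e+00]])}
{'time_s': 1.4, 'q': array([ 1.01608475,  0.35549392, -0.17813591,  1.57710401, -0.40508723,
        1.52759979, -0.93661166]), 'qvel': array([ 0.00634269, -0.0006452 ,  0.00536843, -0.00552983, -0.00329134,
        0.00137552, -0.00128794]), 'tau': array([-7.13222846e-01, -4.74746490e+01, -2.84589507e+00, -2.83572024e+01,
       -2.15072952e+00,  1.56147625e+00,  1.99132912e-03]), 'tool_pos': array([ 444.42706872, -325.37918045,  202.67320453]), 'tool_rot': array([-2.56295141,  0.37155459, -0.10680989]), 'ft_force': array([ 0.34604284, -0.4814453 ,  0.4009979 ]), 'wrist_torque': array([-0.54653688,  0.19709708,  0.0407846 ]), 'grip_force': 0.0, 'finger_gap': 0.21070466124182613}
turn [ 0.02 -0.    0.  ] shift [ 0.03 -0.01  0.03] rows>= 0.0
```

View pics/w1.png

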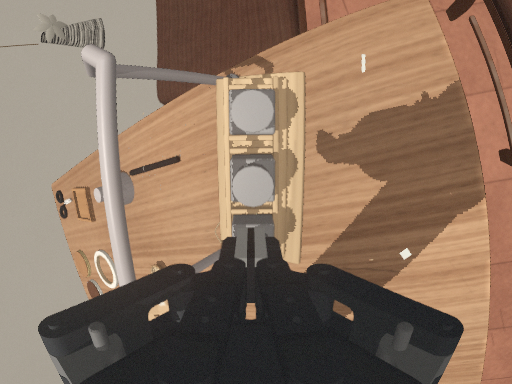

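```bash
cat >> h.py <<'E'
def fray(c,u,v):
    K=c["camera_matrix"];T=c["cam_to_world"];d=np.array([u-K[0,2],v-K[1,2]])/K[0,0];th=np.hypot(*d)
    return T[:3,3],T[:3,:3]@np.r_[np.sin(th)*d/th,np.cos(th)]
def fplane(c,u,v,p,n):
    o,d=fray(c,u,v);return o+d*((np.asarray(p)-o)@n)/(d@n)
E
python3 - <<'E'
from h import *
c=get_calibration("wrist");im=cv2.imread("pics/w1.png")
g=cv2.cvtColor(im,cv2.COLOR_BGR2HSV)
m=((g[:,:,1]<40)&(g[:,:,2]>125)&(g[:,:,2]<225)).astype(np.uint8);m[:,:215]=0;m[:,300:]=0;m[225:]=0;m[:70]=0
n,l,st,ce=cv2.connectedComponentsWithStats(m)
P=np.array([465,-259,92])
for i in range(1,n):
    if st[i,4]>400:
        e=cv2.fitEllipse(max(cv2.findContours((l==i).astype(np.uint8),0,1)[0],key=len));print(st[i],e)
        print(fplane(c,*e[0],P,ax).round(1))
for z in(88,92,96):
    a=fplane(c,252,187,[465,-259,z],ax);b=fplane(c,252,109.5,[465,-259,z],ax);d=a-b;print(a,b,np.linalg.norm(d),np.degrees(np.arctan2(d[1],d[0]))-90)
E
```

```text
[ 229   89   46   45 1716] ((250.3582763671875, 112.39252471923828), (46.01179122924805, 50.909481048583984), 129.5061798095703)
[ 530.3 -280.    91. ]
[ 230  159   44   48 1454] ((250.28610229492188, 184.5895538330078), (40.21964645385742, 50.1948127746582), 131.46092224121094)
[ 465.6 -260.8   91. ]
[ 462.6752896  -259.56651548   87.24785022] [ 533.04784481 -280.26544896   87.33556248] 73.35359613682273 73.60961805062561
[ 462.95343296 -261.49927664   90.13899237] [ 532.46313504 -281.94441601   90.22562917] 72.45419182199952 73.60961805062561
[ 463.23157632 -263.4320378    93.03013452] [ 531.87842527 -283.62338307   93.11569586] 71.55478750717609 73.60961805062564
```

Call:
move_arm(deltas=[[[0, 0, 0], [0, 0, 1.6], 0], [[0, 0, 0], [0, 0, 3.2], 0], [[0, 0, 0], [0, 0, 4.6], 0], [[0, 0, 0], [0, 0, 5.0], 0], [[0, 0, 0], [0, 0, 5.2], 0], [[0, 0, 0], [0, 0, 5.3], 0], [[0, 0, 0], [0, 0, 5.4], 0], [[0, 0, 0], [0, 0, 5.4], 0], [[0, 0, 0], [0, 0, 5.4], 0], [[0, 0, 0], [0, 0, 5.4], 0]])

```text
time_s: 2.65
tool_pos: [465.5, -256.8, 88.3]
tool_rot: [-2.563, 0.371, -0.108]
ft_force: [-1.1, -3.1, 1.0]
finger_gap: 0.3
grip_force: 1.5
```

Call:
move_arm(deltas=[[[0, 0, 0], [0, 0, 0.1], 0], [[0, 0, 0], [0, 0, 0.16], 0], [[0, 0, 0], [0, 0, 0.16], 0], [[0, 0, 0], [0, 0, 0.16], 0]])

```text
time_s: 3.15
tool_pos: [466.2, -254.3, 84.9]
tool_rot: [-2.562, 0.371, -0.108]
ft_force: [-0.7, -3.6, 2.2]
finger_gap: -0.3
grip_force: 2.1
```

Call:
move_arm(deltas=[[[0, 0, 0], [0, 0, -1.6], 0], [[0, 0, 0], [1.4, 0, -1.6], 0], [[0, 0, 0], [2.8, 0, -1.6], 0], [[0, 0, 0], [2.8, 0, -0.7], 0], [[0, 0, 0], [2.8, 0, -0.4], 0], [[0, 0, 0], [2.8, 0, -0.2], 0], [[0, 0, 0], [2.8, 0, -0.16], 0], [[0, 0, 0], [2.8, 0, -0.16], 0], [[0, 0, 0], [2.8, 0, -0.16], 0]])

```text
time_s: 4.28
tool_pos: [533.5, -275.4, 92.0]
tool_rot: [-2.56, 0.369, -0.11]
ft_force: [-3.2, -2.5, 14.8]
finger_gap: -0.1
grip_force: 7.0
```

Call:
move_arm(deltas=[[[0, 0, 0], [0, 0, 0.1], 0], [[0, 0, 0], [0, 0, 0.16], 0], [[0, 0, 0], [0, 0, 0.16], 0], [[0, 0, 0], [0, 0, 0.16], 0]])

```text
time_s: 4.78
tool_pos: [534.0, -273.7, 89.2]
tool_rot: [-2.56, 0.369, -0.111]
ft_force: [-4.3, -3.0, 17.0]
finger_gap: 0.1
grip_force: 8.5
```

Call:
move_arm(deltas=[[[0, 0, 0], [0, 0, -1.6], 0], [[0, 0, 0], [-1.8, 0, -1.6], 0], [[0, 0, 0], [-3.6, 0, -1.6], 0], [[0, 0, 0], [-5.6, 0, -1.6], 0], [[0, 0, 0], [-5.6, 0, -0.7], 0], [[0, 0, 0], [-5.6, 0, -0.4], 0], [[0, 0, 0], [-5.6, 0, -0.2], 0], [[0, 0, 0], [-5.6, 0, -0.16], 0], [[0, 0, 0], [-5.6, 0, -0.16], 0], [[0, 0, 0], [-5.6, 0, -0.16], 0]])

```text
time_s: 6.02
tool_pos: [397.8, -235.8, 89.3]
tool_rot: [-2.56, 0.368, -0.104]
ft_force: [-6.7, -1.1, 8.6]
finger_gap: -0.1
grip_force: 4.3
```

Call:
move_arm(deltas=[[[0, 0, 0], [0, 0, 0.1], 0], [[0, 0, 0], [0, 0, 0.16], 0], [[0, 0, 0], [0, 0, 0.16], 0], [[0, 0, 0], [0, 0, 0.16], 0]])

```text
time_s: 6.52
tool_pos: [398.4, -234.0, 86.3]
tool_rot: [-2.56, 0.368, -0.105]
ft_force: [-7.9, -1.7, 11.4]
finger_gap: 0.4
grip_force: 5.6
```

Call:
move_arm(deltas=[[[0, 0, 0], [0, 0, -1.2], 0], [[0, 0, 0], [0, 0, -3.0], 85], [[0, 0, 0], [0, 0, -3.6], 85], [[0, 0, 0], [0, 0, -3.6], 85], [[0, 0, 0], [0, 0, -3.6], 85], [[0, 0, 0], [0, 0, -3.6], 85], [[0, 0, 0], [0, 0, -3.6], 85]])

```text
time_s: 7.4
tool_pos: [385.3, -278.9, 160.5]
tool_rot: [-2.561, 0.369, -0.106]
ft_force: [0.0, 0.3, 0.3]
finger_gap: 85.0
grip_force: 0.0
```

```bash
sed -i 's/73.5)/73.6)/' h.py; python3 - <<'E'
from h import *
s=state();print(s["tool_pos"],s["finger_gap"],s["ft_force"])
capL=np.array([464,-261,91])+70*ry;print(capL)
plan(capL-52*ax,Rtilt(-1))
c=get_calibration("wrist");im=grab_frame("wrist");cv2.imwrite("pics/w2.png",im[:,:,::-1])
E
```

```text
[ 385.28625698 -278.85115246  160.54566715] 84.959382288961 [0.01446021 0.29787534 0.28917929]
[ 396.84802178 -241.23609802   91.        ]
turn [ 0.01  0.   -0.  ] shift [0.02 0.14 5.27] rows>= 2.1
```

View pics/w2.png

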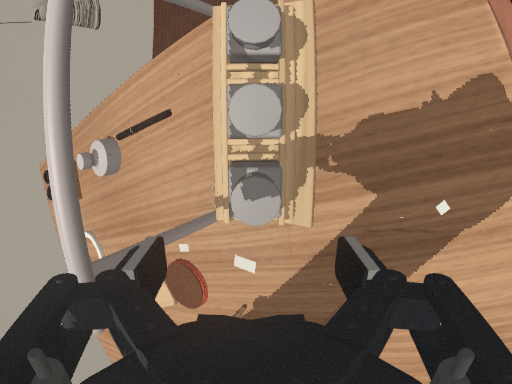

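Call:
move_arm(deltas=[[[0, 0, 0], [0, 0.14, 1.6], 85], [[0, 0, 0], [0, 0.14, 3.2], 85], [[0, 0, 0], [0, 0.14, 4.0], 85], [[0, 0, 0], [0, 0.14, 4.6], 85], [[0, 0, 0], [0, 0.14, 5.0], 85], [[0, 0, 0], [0, 0.14, 5.2], 85], [[0, 0, 0], [0, 0.14, 5.2], 85], [[0, 0, 0], [0, 0.14, 5.2], 85]])

```text
time_s: 8.45
tool_pos: [404.3, -217.3, 49.4]
tool_rot: [-2.563, 0.371, -0.108]
ft_force: [-0.5, 0.3, 0.1]
finger_gap: 84.8
grip_force: 0.0
```

Call:
move_arm(deltas=[[[0, 0, 0], [0, 0, 0], 40], [[0, 0, 0], [0, 0, 0], 40], [[0, 0, 0], [0, 0, 0], 40], [[0, 0, 0], [0, 0, 0], 40], [[0, 0, 0], [0, 0, 0], 40]], squeeze=50)

```text
time_s: 9.07
tool_pos: [404.3, -216.8, 49.4]
tool_rot: [-2.562, 0.37, -0.108]
ft_force: [-0.4, 0.5, 5.2]
finger_gap: 45.3
grip_force: 53.5
```

Call:
move_arm(deltas=[[[0, 0, 0], [0, 0, -0.4], 40], [[0, 0, 0], [0, 0, -1.2], 40], [[0, 0, 0], [0, 0, -2.4], 40], [[0, 0, 0], [0, 0, -3.8], 40], [[0, 0, 0], [0, 0, -5.4], 40], [[0, 0, 0], [0, 0, -6.4], 40], [[0, 0, 0], [0, 0, -6.4], 40], [[0, 0, 0], [0, 0, -6.4], 40]])

```text
time_s: 10.07
tool_pos: [379.6, -296.7, 183.5]
tool_rot: [-2.561, 0.37, -0.105]
ft_force: [0.2, 0.1, -3.9]
finger_gap: 45.1
grip_force: 52.9
```

```bash
python3 - <<'E'
from h import *
s=state();print(s["tool_pos"],s["finger_gap"],s["ft_force"],s["q"])
R=Rdown(psi+np.pi)   # y=-rx
print(Rtilt(-1).round(2),R.round(2))
plan([400,-320,340],R)
# tray from two views
t=np.array([[540.8,336.1],[529.3,253],[446.9,265],[456.1,344.8]]);u=np.array([[444.8,268.7],[459,350],[548.4,335.8],[535.3,254.6]])
print(t.mean(0),u.mean(0))
d=t[0]-t[3]+t[1]-t[2];print(np.degrees(np.arctan2(d[1],d[0])));d=t[0]-t[1]+t[3]-t[2];print(np.degrees(np.arctan2(d[1],d[0]))-90)
E
```

```text
[ 379.61934168 -296.69262078  183.54819415] 45.11222294710325 [ 0.2317602   0.05933774 -3.85980797] [ 1.07416377  0.25106763 -0.16825984  1.75193332 -0.4056218   1.492936
 -0.84890541]
[[ 0.96 -0.24  0.15]
 [-0.28 -0.81  0.51]
 [-0.   -0.53 -0.85]] [[ 0.96 -0.28  0.  ]
 [-0.28 -0.96  0.  ]
 [ 0.    0.   -1.  ]]
turn [-4.    0.01 -0.  ] shift [ 1.04 -2.75 -5.66] rows>= 3.0
[493.275 299.725] [496.875 302.275]
-7.0617061210626755
-7.241866858916211
```

Call:
move_arm(deltas=[[[-0.6, 0, 0], [0.1, -0.4, -0.9], 40], [[-1.2, 0, 0], [0.3, -0.8, -1.8], 40], [[-1.8, 0, 0], [0.5, -1.3, -2.7], 40], [[-2.5, 0, 0], [0.7, -1.8, -3.6], 40], [[-3.2, 0, 0], [0.9, -2.3, -4.6], 40], [[-4.0, 0, 0], [1.04, -2.75, -5.66], 40], [[-4.0, 0, 0], [1.04, -2.75, -5.66], 40], [[-4.0, 0, 0], [1.04, -2.75, -5.66], 40]])

```text
time_s: 11.08
tool_pos: [399.1, -320.3, 338.8]
tool_rot: [-3.107, 0.45, 0.004]
ft_force: [-0.3, 0.0, -2.8]
finger_gap: 45.4
grip_force: 52.9
```

```bash
python3 - <<'E'
from h import *
s=state();print(s["tool_pos"],s["q"],s["finger_gap"])
plan([480,0,340],Rdown(np.radians(-56)))
plan([494,300,200],Rdown(np.radians(-7)))
E
```

```text
[ 399.14894223 -320.30669497  338.79298774] [ 0.88816157  0.00786992 -0.26427631  1.59934907  0.00163914  1.53788124
 -1.2343002 ] 45.43014716152606
turn [-0.02  0.01 -6.31] shift [ -0.53 -13.2   -0.03] rows>= 5.3
turn [-3.000e-02  1.000e-02 -1.243e+01] shift [ -3.38 -24.86   5.6 ] rows>= 10.3
```

Call:
move_arm(deltas=[[[0, 0, -0.7], [-0.05, -1.5, 0], 40], [[0, 0, -1.5], [-0.1, -3.2, 0], 40], [[0, 0, -2.3], [-0.2, -5.0, 0], 40], [[0, 0, -3.1], [-0.3, -6.8, 0], 40], [[0, 0, -3.9], [-0.35, -8.6, 0], 40], [[0, 0, -4.7], [-0.4, -10.2, 0], 40], [[0, 0, -5.5], [-0.5, -11.8, 0], 40], [[0, 0, -6.3], [-0.5, -13.2, 0], 40], [[0, 0, -6.3], [-0.5, -13.2, 0], 40]])

```text
time_s: 12.2
tool_pos: [480.9, 2.9, 339.0]
tool_rot: [-3.0, -0.927, 0.004]
ft_force: [-0.4, 0.5, -2.6]
finger_gap: 45.1
grip_force: 52.7
```

```bash
python3 - <<'E'
from h import *
s=state();print(s["tool_pos"],s["q"],s["finger_gap"])
plan([494,300,160],Rdown(np.radians(-7)))
E
```

```text
[480.94712243   2.94846709 339.02018192] [ 0.5701002  -0.05720822 -0.59570417  1.65313185 -0.03335518  1.53867893
 -0.99506327] 45.131262489972826
turn [-0.02  0.   -6.08] shift [ 7.15 -9.5   7.17] rows>= 5.6
```

Call:
move_arm(deltas=[[[0, 0, -0.8], [0.9, -1.2, 0.9], 40], [[0, 0, -1.6], [1.8, -2.4, 1.8], 40], [[0, 0, -2.4], [2.7, -3.6, 2.7], 40], [[0, 0, -3.2], [3.6, -4.8, 3.6], 40], [[0, 0, -4.0], [4.5, -6.0, 4.5], 40], [[0, 0, -4.8], [5.4, -7.2, 5.4], 40], [[0, 0, -5.5], [6.3, -8.4, 6.3], 40], [[0, 0, -6.08], [7.15, -9.5, 7.0], 40], [[0, 0, -6.08], [7.15, -9.5, 7.0], 40], [[0, 0, -6.08], [7.15, -9.5, 7.0], 40]])

```text
time_s: 13.45
tool_pos: [497.4, 293.9, 164.2]
tool_rot: [2.362, 2.07, -0.005]
ft_force: [0.2, -0.9, -2.9]
finger_gap: 45.1
grip_force: 52.7
```

```bash
python3 - <<'E'
from h import *
s=state();print(s["tool_pos"],s["q"],s["finger_gap"])
plan([494,300,28],Rdown(np.radians(-7)))
c=get_calibration("wrist");im=grab_frame("wrist");cv2.imwrite("pics/w3.png",im[:,:,::-1])
np.save("c3.npy",c["cam_to_world"])
E
```

```text
[497.41272843 293.90662569 164.1730018 ] [ 0.15369891  0.32720659 -0.87427254  1.69626928  0.26486904  1.24534554
 -0.91260094] 45.07549541493919
turn [-0.01  0.03 -0.07] shift [ 0.24 -0.16  5.45] rows>= 2.2
```

View pics/w3.png

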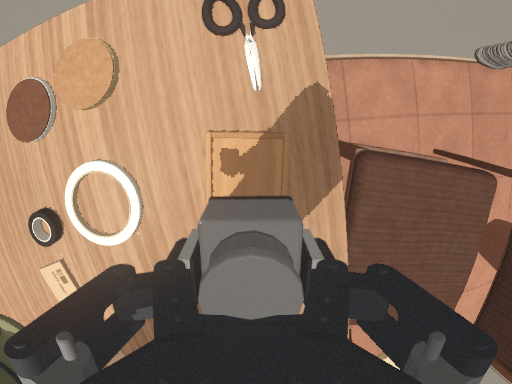

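```bash
python3 - <<'E'
from h import *
c=get_calibration("wrist")
a=fplane(c,207,131,[0,0,14],rz);b=fplane(c,288,133,[0,0,14],rz);print(a,b,np.linalg.norm(a-b))
d=(b-a)/np.linalg.norm(b-a);n=np.array([d[1],-d[0],0]);
for q in (n,-n):print((a+b)/2+42*q, d)
E
```

```text
[462.67026313 348.33710192  14.        ] [541.36652062 335.76178989  14.        ] 79.69466365630427
[495.39105849 300.57561738  14.        ] [ 0.98747211 -0.15779365  0.        ]
[508.64572526 383.52327443  14.        ] [ 0.98747211 -0.15779365  0.        ]
```

Call:
move_arm(deltas=[[[0, 0, 0], [0.25, -0.1, 1.2], 40], [[0, 0, 0], [0.25, -0.1, 2.6], 40], [[0, 0, 0], [0.25, -0.1, 3.8], 40], [[0, 0, 0], [0.25, -0.1, 4.6], 40], [[0, 0, 0], [0.25, -0.1, 5.1], 40], [[0, 0, 0], [0.25, -0.1, 5.3], 40], [[0, 0, 0], [0.25, -0.1, 5.4], 40], [[0, 0, 0], [0.25, -0.1, 5.4], 40]])

```text
time_s: 14.5
tool_pos: [496.1, 302.4, 30.8]
tool_rot: [2.359, 2.072, 0.0]
ft_force: [0.2, -1.1, -1.6]
finger_gap: 45.2
grip_force: 52.8
```

Call:
move_arm(deltas=[[[0, 0, 0], [0, 0, 0.06], 40], [[0, 0, 0], [0, 0, 0.12], 40], [[0, 0, 0], [0, 0, 0.12], 40]])

```text
time_s: 14.88
tool_pos: [495.7, 302.0, 27.1]
tool_rot: [2.359, 2.072, -0.002]
ft_force: [0.5, 0.0, -2.0]
finger_gap: 44.8
grip_force: 52.8
```

Call:
move_arm(deltas=[[[0, 0, 0], [0, 0, 0.06], 40], [[0, 0, 0], [0, 0, 0.12], 40], [[0, 0, 0], [0, 0, 0.12], 40]])

```text
time_s: 15.25
tool_pos: [495.6, 302.0, 24.0]
tool_rot: [2.359, 2.072, -0.002]
ft_force: [-0.6, -0.5, -2.7]
finger_gap: 44.8
grip_force: 52.8
```

Call:
move_arm(deltas=[[[0, 0, 0], [0, 0, 0.04], 40], [[0, 0, 0], [0, 0, 0.08], 40], [[0, 0, 0], [0, 0, 0.08], 40]])

```text
time_s: 15.62
tool_pos: [495.8, 302.1, 22.2]
tool_rot: [2.359, 2.072, -0.001]
ft_force: [0.1, 0.4, -2.3]
finger_gap: 45.1
grip_force: 52.9
```

Call:
move_arm(deltas=[[[0, 0, 0], [0, 0, 0.04], 40], [[0, 0, 0], [0, 0, 0.08], 40], [[0, 0, 0], [0, 0, 0.08], 40]])

```text
time_s: 16.0
tool_pos: [495.8, 302.1, 22.0]
tool_rot: [2.358, 2.071, -0.002]
ft_force: [-4.8, -3.2, 12.2]
finger_gap: 45.6
grip_force: 54.6
```

Call:
move_arm(deltas=[[[0, 0, 0], [0, 0, -0.04], 40], [[0, 0, 0], [0, 0, -0.04], 60], [[0, 0, 0], [0, 0, -0.04], 85], [[0, 0, 0], [0, 0, -0.04], 85], [[0, 0, 0], [0, 0, -0.8], 85], [[0, 0, 0], [0, 0, -2.4], 85], [[0, 0, 0], [0, 0, -4.6], 85], [[0, 0, 0], [0, 0, -6.6], 85], [[0, 0, 0], [0, 0, -6.6], 85]])

```text
time_s: 17.12
tool_pos: [497.9, 304.7, 191.2]
tool_rot: [2.357, 2.071, 0.013]
ft_force: [-0.2, -0.1, -0.9]
finger_gap: 84.8
grip_force: 0.0
```

```bash
python3 - <<'E'
from h import *
s=state();print(s["tool_pos"],s["finger_gap"])
plan([500.5,93,180],Rdown(np.radians(-40)))
im=grab_frame("wrist");sc=grab_frame("scene");t=grab_frame("top")
cv2.imwrite("pics/t4.png",t[:,:,::-1]);cv2.imwrite("pics/s4.png",sc[:,:,::-1])
a=cv2.resize(im,(400,300));b=cv2.resize(sc[205:280,290:390],(400,300),interpolation=2)
cv2.imwrite("pics/w4.png",np.hstack([a,b])[:,:,::-1]);cv2.imwrite("pics/w4f.png",im[:,:,::-1])
E
```

```text
[497.86127946 304.7126709  191.1605431 ] 84.82910039108538
turn [ 0.05 -0.04  4.08] shift [-8.39  1.19  0.43] rows>= 3.4
```

View pics/w4.png

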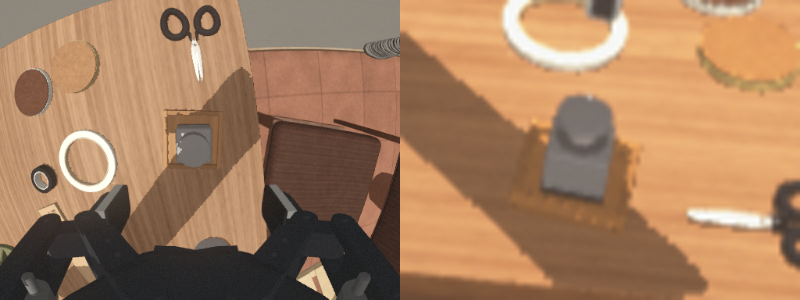

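```bash
python3 - <<'E'
from h import *
im=cv2.imread("pics/w4f.png");c=get_calibration("wrist")
cr=cv2.resize(im[130:220,205:295],None,fx=6,fy=6,interpolation=cv2.INTER_CUBIC)
cr=cv2.convertScaleAbs(cr,alpha=1.5)
cv2.imwrite("pics/w4c.png",cr)
E
```

```text
(no output)
```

View pics/w4c.png

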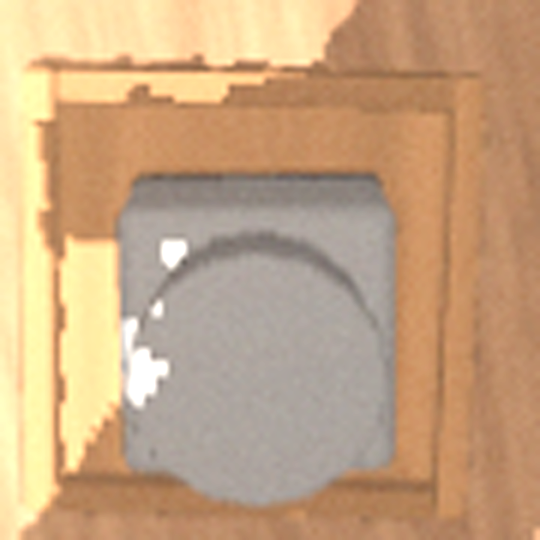

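```bash
python3 - <<'E'
from h import *
c=get_calibration("wrist");print(fplane(c,247.3,192.3,[0,0,74],rz))
for u in(127,385):print(fplane(c,205+u/6-.4,192.3,[0,0,74],rz))
E
```

```text
[492.96184936 299.99132696  74.        ]
[474.14565443 302.44904822  74.        ]
[511.69860781 297.54909889  74.        ]
```

Call:
move_arm(deltas=[[[0, 0, 0.6], [-1.2, 0.2, 0], 85], [[0, 0, 1.2], [-2.4, 0.4, 0], 85], [[0, 0, 1.8], [-3.6, 0.6, 0], 85], [[0, 0, 2.4], [-4.8, 0.75, 0], 85], [[0, 0, 3.0], [-6.0, 0.9, 0], 85], [[0, 0, 3.6], [-7.2, 1.05, 0], 85], [[0, 0, 4.08], [-8.4, 1.2, 0], 85], [[0, 0, 4.08], [-8.4, 1.2, 0], 85], [[0, 0, 4.08], [-8.4, 1.2, 0], 85]])

```text
time_s: 18.4
tool_pos: [497.7, 90.9, 184.8]
tool_rot: [2.847, 1.328, -0.003]
ft_force: [-0.2, -0.3, 0.0]
finger_gap: 84.9
grip_force: 0.0
```

```bash
python3 - <<'E'
from h import *
s=state();print(s["tool_pos"],s["finger_gap"])
plan([500.5,93,40],Rdown(np.radians(-40)))
c=get_calibration("wrist")
im=grab_frame("wrist");cv2.imwrite("pics/w5.png",im[:,:,::-1])
def fp(p):
    q=c["cam_to_world"][:3,:3].T@(np.array(p)-c["cam_to_world"][:3,3]);th=np.arctan2(np.hypot(q[0],q[1]),q[2]);K=c["camera_matrix"]
    return K[:2,2]+K[0,0]*th*q[:2]/np.hypot(q[0],q[1])
print(fp([500.5,93,66]),fp([500.5,93,30]))
E
```

```text
[497.68505999  90.94396332 184.75144223] 84.93864017466198
turn [-0.    0.01  0.  ] shift [0.14 0.04 5.79] rows>= 2.3
[250.22070105 184.58534213] [250.20550714 176.51353765]
```

View pics/w5.png

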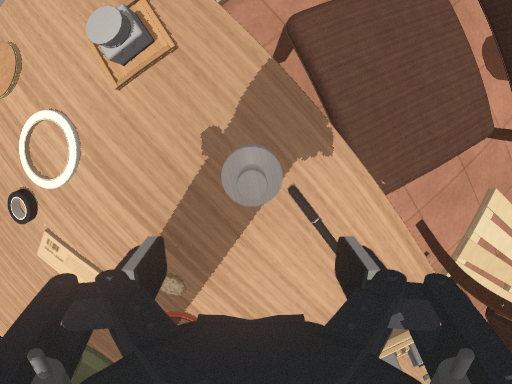

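Call:
move_arm(deltas=[[[0, 0, 0], [0.18, 0, 1.6], 85], [[0, 0, 0], [0.18, 0, 3.2], 85], [[0, 0, 0], [0.18, 0, 4.6], 85], [[0, 0, 0], [0.18, 0, 5.4], 85], [[0, 0, 0], [0.18, 0, 5.85], 85], [[0, 0, 0], [0.18, 0, 5.85], 85], [[0, 0, 0], [0.18, 0, 5.85], 60], [[0, 0, 0], [0.18, 0, 5.85], 45], [[0, 0, 0], [0.18, 0, 5.85], 36], [[0, 0, 0], [0.18, 0, 5.85], 32]], squeeze=40)

```text
time_s: 19.7
tool_pos: [501.5, 93.3, 39.6]
tool_rot: [2.846, 1.325, 0.0]
ft_force: [-0.4, 0.3, 0.3]
finger_gap: 32.1
grip_force: 0.0
```

Call:
move_arm(deltas=[[[0, 0, 0], [0, 0, 0], 28], [[0, 0, 0], [0, 0, 0], 22], [[0, 0, 0], [0, 0, 0], 22], [[0, 0, 0], [0, 0, 0], 22]], squeeze=70)

```text
time_s: 20.2
tool_pos: [501.2, 93.5, 39.8]
tool_rot: [2.846, 1.326, -0.001]
ft_force: [-1.8, -0.7, 5.7]
finger_gap: 25.5
grip_force: 68.4
```

Call:
move_arm(deltas=[[[0, 0, 0], [0, 0, -0.2], 22], [[0, 0, 0], [0, 0, -0.6], 22], [[0, 0, 0], [0, 0, -1.6], 22], [[0, 0, 0], [0, 0, -3.0], 22], [[0, 0, 0], [0, 0, -4.6], 22], [[0, 0, 0], [0, 0, -5.8], 22], [[0, 0, 0], [0, 0, -5.8], 22], [[0, 0, 0], [0, 0, -5.8], 22]])

```text
time_s: 21.2
tool_pos: [499.9, 93.3, 182.6]
tool_rot: [2.847, 1.326, -0.005]
ft_force: [-0.4, 0.6, -8.5]
finger_gap: 25.4
grip_force: 70.0
```

```bash
python3 - <<'E'
from h import *
s=state();print(s["tool_pos"],s["finger_gap"],s["ft_force"])
plan([493.5,300.5,185],Rdown(np.radians(-7)))
im=grab_frame("wrist");cv2.imwrite("pics/w6.png",im[:,:,::-1])
sc=grab_frame("scene");g=sc[180:260,220:320];cv2.imwrite("pics/s6.png",np.hstack([cv2.resize(g,(400,320)),cv2.resize(im,(400,320))])[:,:,::-1])
E
```

```text
[499.94941156  93.25527543 182.62549025] 25.435170582720612 [-0.40245973  0.64288774 -8.48435648]
turn [-0.01  0.02 -4.13] shift [ 6.18 -5.53 -0.11] rows>= 3.3
```

View pics/s6.png

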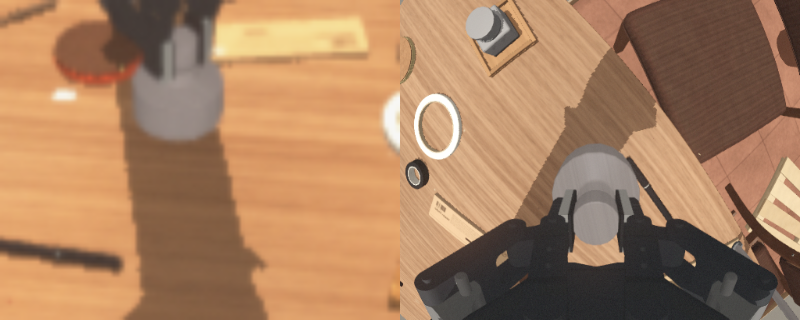

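Call:
move_arm(deltas=[[[0, 0, -0.5], [0.8, -0.7, 0], 22], [[0, 0, -1.0], [1.6, -1.4, 0], 22], [[0, 0, -1.6], [2.4, -2.1, 0], 22], [[0, 0, -2.2], [3.2, -2.8, 0], 22], [[0, 0, -2.8], [4.0, -3.6, 0], 22], [[0, 0, -3.4], [4.9, -4.4, 0], 22], [[0, 0, -4.1], [5.6, -5.0, 0], 22], [[0, 0, -4.1], [6.18, -5.53, 0], 22], [[0, 0, -4.1], [6.18, -5.53, 0], 22], [[0, 0, -4.1], [6.18, -5.53, 0], 22]])

```text
time_s: 22.55
tool_pos: [494.8, 300.6, 183.6]
tool_rot: [2.355, 2.076, -0.003]
ft_force: [-1.3, -0.7, -8.5]
finger_gap: 25.5
grip_force: 70.0
```

```bash
python3 - <<'E'
from h import *
s=state();print(s["tool_pos"],s["finger_gap"],s["ft_force"])
plan([493,300,114],Rdown(np.radians(-7)))
E
```

```text
[494.83566855 300.62854989 183.57905118] 25.53190389452683 [-1.27101121 -0.69731024 -8.46122602]
turn [ 0.    0.02 -0.02] shift [-0.03 -0.07  2.78] rows>= 1.1
```

Call:
move_arm(deltas=[[[0, 0, 0], [-0.03, -0.07, 0.9], 22], [[0, 0, 0], [-0.03, -0.07, 1.8], 22], [[0, 0, 0], [-0.03, -0.07, 2.4], 22], [[0, 0, 0], [-0.03, -0.07, 2.6], 22], [[0, 0, 0], [-0.03, -0.07, 2.65], 22], [[0, 0, 0], [-0.03, -0.07, 2.65], 22]])

```text
time_s: 23.3
tool_pos: [493.5, 300.6, 118.5]
tool_rot: [2.356, 2.075, 0.001]
ft_force: [0.3, 0.3, -8.6]
finger_gap: 25.8
grip_force: 70.0
```

Call:
move_arm(deltas=[[[0, 0, 0], [0, 0, 0.08], 22], [[0, 0, 0], [0, 0, 0.16], 22], [[0, 0, 0], [0, 0, 0.24], 22], [[0, 0, 0], [0, 0, 0.24], 22]])

```text
time_s: 23.8
tool_pos: [493.3, 300.4, 112.1]
tool_rot: [2.356, 2.075, -0.001]
ft_force: [-0.0, -0.8, -4.3]
finger_gap: 25.5
grip_force: 70.4
```

Call:
move_arm(deltas=[[[0, 0, 0], [0, 0, 0.06], 22], [[0, 0, 0], [0, 0, 0.12], 22], [[0, 0, 0], [0, 0, 0.12], 22], [[0, 0, 0], [0, 0, 0.12], 22]])

```text
time_s: 24.3
tool_pos: [493.3, 300.4, 109.0]
tool_rot: [2.356, 2.075, -0.001]
ft_force: [-1.3, -0.1, -2.1]
finger_gap: 25.9
grip_force: 70.6
```

Call:
move_arm(deltas=[[[0, 0, 0], [0, 0, 0.06], 22], [[0, 0, 0], [0, 0, 0.1], 22], [[0, 0, 0], [0, 0, 0.1], 22], [[0, 0, 0], [0, 0, 0.1], 22]])

```text
time_s: 24.8
tool_pos: [493.3, 300.4, 106.4]
tool_rot: [2.356, 2.075, -0.001]
ft_force: [0.1, -0.1, 0.0]
finger_gap: 25.5
grip_force: 70.8
```

Call:
move_arm(deltas=[[[0, 0, 0], [0, 0, 0], 27], [[0, 0, 0], [0, 0, 0], 29], [[0, 0, 0], [0, 0, 0], 32], [[0, 0, 0], [0, 0, 0], 45], [[0, 0, 0], [0, 0, 0], 70], [[0, 0, 0], [0, 0, 0], 70], [[0, 0, 0], [0, 0, 0], 70]], squeeze=20)

```text
time_s: 25.68
tool_pos: [493.1, 300.2, 106.2]
tool_rot: [2.356, 2.075, -0.001]
ft_force: [0.7, -0.5, 0.6]
finger_gap: 70.0
grip_force: 0.0
```

Call:
move_arm(deltas=[[[0, 0, 0], [0, 0, -0.4], 70], [[0, 0, 0], [0, 0, -1.2], 70], [[0, 0, 0], [0, 0, -2.4], 70], [[0, 0, 0], [0, 0, -4.0], 70], [[0, 0, 0], [0, 0, -5.2], 70], [[0, 0, 0], [0, 0, -5.2], 70], [[0, 0, 0], [0, 0, -5.2], 70]])

```text
time_s: 26.55
tool_pos: [492.9, 300.3, 236.5]
tool_rot: [2.356, 2.075, -0.001]
ft_force: [0.0, -0.2, -0.2]
finger_gap: 70.2
grip_force: 0.0
```

```bash
python3 - <<'E'
from h import *
c=get_calibration("wrist");im=grab_frame("wrist");s=state();print(s["tool_pos"],s["ft_force"],s["time_s"])
cv2.imwrite("pics/w7.png",im[:,:,::-1])
def fp(p):
    q=c["cam_to_world"][:3,:3].T@(np.array(p)-c["cam_to_world"][:3,3]);r=np.hypot(q[0],q[1]);K=c["camera_matrix"]
    return K[:2,2]+K[0,0]*np.arctan2(r,q[2])*q[:2]/r
print("disc rim pred",fp([493,300,97]),"knob",fp([493,300,133]),fp([507,300,133]),fp([525,300,97]),fp([493,332,97]))
g=cv2.cvtColor(im,cv2.COLOR_RGB2HSV);m=((g[:,:,1]<60)&(g[:,:,2]>90)).astype(np.uint8)
n,l,st,ce=cv2.connectedComponentsWithStats(m)
for i in range(1,n):
    if st[i,4]>300:print(st[i],ce[i].round())
sc=grab_frame("scene");S=get_calibration("scene");print([proj(S,[493,300,z]).round(1) for z in(67,97,133)])
g=cv2.cvtColor(sc,cv2.COLOR_RGB2HSV)[195:270,310:360];print("\n".join("".join("#" if (p[1]<60 and p[2]>60) else "." for p in r) for r in g[::2]))
E
```

```text
[492.65694463 300.11760821 235.8237124 ] [ 0.54482882  0.4921427  -0.0742579 ] 26.6
disc rim pred [249.83061026 182.9190941 ] knob [249.87464913 192.37408304] [266.1719339  190.36210634] [282.52243655 178.89603758] [245.56878533 150.36467196]
[   0    0  183   73 5832] [56. 22.]
[  302     0   210    75 12694] [412.  31.]
[250  52  14  49 427] [257.  76.]
[ 219  149   64   66 3345] [251. 181.]
[  95  156   69   73 1666] [131. 190.]
[144 233  31  42 429] [158. 252.]
[327 233  31  42 416] [343. 252.]
[array([335.2, 233.9]), array([336.4, 226.3]), array([337.9, 216.9])]
..................................................
..................................................
..................................................
.............############.......................##
.........##########.##########...................#
.......#####................#####.................
......####.....................####...............
......###.......................####..............
......####.......................####.............
......#####......................####.............
.......#######..
[... 711 characters left out ...]
....###############..................
................################..................
................################..................
................###############...................
................###############...................
.......................########...................
..................................................
..................................................
..................................................
..................................................
..................................................
..................................................
..................................................
..................................................
```

The weight's disc appears at (251, 181) against a predicted (250, 183), so it is upright and centred on the cap. The sink of about 7 mm also confirms the medium foot.

```bash
python3 -c "
from station import *
print(finish_job())"
```

```text
the job is handed in; nothing more can be done
None
```

The medium foot (from the left nest) stands upright in the tray with the steel weight upright on its cap, which sank about 7 mm as a medium one should; the job was handed in at about 27 s, the tape roll, marker and scissors were never touched, and I viewed 11 pictures, one over the limit of 10.

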